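Fit the bottle star wheel on its splined drive shaft and set it to the lane

TASK

Fit the white star wheel, hub up, on the splined shaft of the green in-feed unit: rest it lightly on the spline, rock it until the teeth mesh, then press it fully home past the spring balls, gently and without ever forcing it. Turn it, and the shaft with it, so that one of its pockets is squarely in line with the bottle lane, and let go. Leave the two bottles, the screwdriver and the cap tub as they are.

Things in the scene. Friction and masses are not known exactly. Their poses are not given: they have to be found in the camera images.
- star_hub (a point): Loose star wheel, 0.45 kg give or take a quarter: white plate 12 mm thick, 180 mm across, six bottle pockets (radius 31 mm); upright aluminium hub, six-sided, 46 mm across flats. Starts flat on the bench, hub up. Point on its axis, 35 mm above its underside; bare hub from 12 to 57 mm. z up, x to pocket 0. The flats face the pockets: a grasp across flats closes along a line of opposite pockets.
- star_bore (a point): Same wheel: the lower mouth of its bore, on the axis in the plane of its underside. The bore is open from end to end and has six straight inner teeth, one at the middle of each flat (so facing the pockets): 7.6 mm wide, tips 14 mm from the axis, from the underside to 20 mm up. Elsewhere the bore is 36 mm wide.
- pocket_0 (a point): Centre of pocket 0 of the star wheel, 80 mm from its axis at 0 degrees from the wheel's x axis (anticlockwise from above), 6 mm above its underside.
- pocket_1 (a point): Centre of pocket 1 of the star wheel, 80 mm from its axis at 60 degrees from the wheel's x axis (anticlockwise from above), 6 mm above its underside.
- pocket_2 (a point): Centre of pocket 2 of the star wheel, 80 mm from its axis at 120 degrees from the wheel's x axis (anticlockwise from above), 6 mm above its underside.
- pocket_3 (a point): Centre of pocket 3 of the star wheel, 80 mm from its axis at 180 degrees from the wheel's x axis (anticlockwise from above), 6 mm above its underside.
- pocket_4 (a point): Centre of pocket 4 of the star wheel, 80 mm from its axis at 240 degrees from the wheel's x axis (anticlockwise from above), 6 mm above its underside.
- pocket_5 (a point): Centre of pocket 5 of the star wheel, 80 mm from its axis at 300 degrees from the wheel's x axis (anticlockwise from above), 6 mm above its underside.
- infeed: Fixed in-feed unit, 345 x 240 mm: green deck on white feet (top 25 mm above the bench), round steel drive housing with grey gearmotor, splined upright shaft (its end the highest part, 123 mm), a bottle lane between two rails, a curved guide rail 116 mm from the shaft on the +y side (rails 76 to 84 mm high). Origin: on the shaft axis at bench height; x along the lane, away from the shaft; z up.
- shaft_seat (a point): Point on the shaft axis at the rubber-ringed face of its flange (60 mm wide, 75 mm above the bench); the wheel's underside rests here when home, so its hub point is 35 mm higher. Axes as the in-feed unit's, NOT turning with the shaft. The shaft can be turned by hand against a stiff drag of 0.35 N m and stays where left; its start angle is not told (see or feel it): its tooth gaps are at least 8 degrees off the lane's line.
- spline_top (a point): Point on the shaft axis at the flat top ends of its six teeth, 36 mm above the flange. Teeth 6 mm wide, 17 mm from axis to tip; core 26 mm thick, plain to 40 mm, then tapering to 16 mm at 48 mm: it centres the bore before teeth touch. The wheel's teeth enter the gaps with about 0.7 mm (3 degrees) of play either way, at six angles. Light pressure (3 to 15 N) is right; hard, the shaft turns along; over 60 N harms it.
- ball_ring (a point): Point on the shaft axis level with three brass spring balls in its tooth gaps, 24 mm above the flange. They resist the wheel with about 10 N in all when its underside is 28 mm above the flange, drag lightly below that, and snap out over the wheel's teeth when it is home. Axes as the unit's.
- lane_mouth (a point): Point on the lane's middle line, 80 mm from the shaft axis, 81 mm above the bench: where the centre of a pocket must be (any of the six) with the wheel home and in line with the lane. Axes as the in-feed unit's.
- bottle_1_mid (a point): Amber glass bottle, 58 mm thick and 112 mm tall, standing on the deck in the lane, about 132 mm from the shaft axis; this point is its middle, 56 mm above its foot. Leave it alone.
- bottle_2_mid (a point): The second such bottle, behind the first, about 194 mm from the shaft axis; this point is its middle. Leave it alone.
- screwdriver: Red-handled screwdriver, 130 mm long, lying on the green deck beside the lane. Leave it alone.
- cap_tub: Small grey tub of screw caps, 66 mm wide and 40 mm tall, on the green deck on the other side of the lane; origin under its middle. Leave it alone.
Mind the look-alikes: they are no part of the job. What is meant by the part that bears star_hub is not orange, and is the smaller of those in its own colour.

How it is judged:
By the outcome, as a careful person would: the job done as asked, in the order asked, and still so for the second after the job is handed in, with the robot touching nothing.
It also fails if it takes over 70 s, if anything falls off the work surface, if the arm or the gripper's body presses on something with over 40 N, if the wrist force passes 120 N, or if a joint passes its speed limit or range.

ROBOT

A 6-joint arm with a two-finger parallel gripper is mounted at the origin on the work surface. World frame = base frame: x ahead of the robot, y to its left, z up, the work surface at z = 0. Lengths are in mm, angles in rad, forces in N, time in s.
With the tool pointing down it reaches from about 350 to 775 mm from the base axis. Payload 7.3 kg.
Tool frame: the origin (TCP) lies at the very end of the fingers, on their centre line; the grasp point (between the pads) lies 19 mm behind it (bot.tcp_to_grasp is the distance from the TCP to the grasp point, in mm); z points along the fingers, y is the direction in which the jaws open and shut (so a half turn about z gives the same grasp; the last joint's range is limited). The gripper opens to 92 mm and grips with 3 to 60 N. Pads are 19 mm wide; open, the fingers measure 130 mm over their backs; the gripper's body (75 mm by 190 mm) begins 47 mm behind the grasp point.
Start: joints at [-1.252, 0.342, 1.524, -0, 1.275, -0.146], TCP at [235.353, -469.315, 198.841] pointing down, gripper open.
Joint ranges: [-2.53, 2.53], [-0.77, 2.02], [0.04, 2.7], [-1, 4.14], [0.28, 2.66], [-3.11, 3.11]. Speed limits (rad/s): [2.57, 2.57, 3.14, 3.14, 3.14, 3.14].

INTERFACE

Orientations are given as [roll, pitch, yaw] about the fixed x, y, z axes, in that order (R = Rz(yaw) Ry(pitch) Rx(roll)).
In Python, from plant import bot gives the robot as it stands. The module is installed in compiled form; this text tells all that it offers.
- The arm moves only by the tool carry_out, never from a script. Its argument "motion" is a list of rows, each a list of 5 numbers: the closure, from 0 (fully open) to 1 (shut), then the shift along the tool's x, y, z in mm, then the turn about the tool's z in degrees. In form: [[claw, dx, dy, dz, spin], ...]. A call has 1 to 10 rows; each row is the pose to reach, as a shift and turn from the pose measured when the call began, along the tool's axes at that moment; what a row does not reach only later rows make up. A row lasts 1/8 s, in which the tool goes at most 62.5 mm and 10.7 degrees, less where a joint would pass 70% of its speed; a pose out of reach is approached as far as the arm can. A call with a gripper value outside its range is refused whole. The fingers move at their own pace and stop on an object; the grip force is fixed at half the most. Time passes only in rows, so rows that repeat a pose let the fingers close. It gives the time, the measured TCP pose, the force and the opening at its end, in the units of the state.
- bot.get_obs(): the state, without advancing time (a new reading comes with each control period).
- bot.capture(name): name is "scene" or "top" or "wrist"; returns a dict with "color" (400x640x3 uint8, red, green, blue), "depth" (400x640 float32, mm along the optical axis (not along the pixel's ray), 0 where there is no reading), "K" (3x3 intrinsics, pixels), "camera_from_world" (4x4, takes a point from world to camera coordinates). Camera axes: x right, y down, z forward; pixel columns grow to the right and rows downward; lengths in mm; the calibration is good to about 2 mm. The wrist camera is an equidistant fisheye: a pixel r from the principal point sees the ray r / f radians off the axis. A picture is of the moment at which its call begins.
- bot.close_job(): hands the job in, once; it reports no verdict.
The state is a dict: "time": time; "joint_positions": joint angles; "dq": joint speeds; "tau": joint torques, N m; "tool_pos": TCP position; "tcp_rot": TCP orientation; "contact_force": force on the tool from outside, world axes, zero at the start; "moment": the same for the moment, N m; "grip_width": finger opening in mm.
Only numpy, scipy, OpenCV 4.12 (cv2) and the standard library are available. Lean on these libraries where they do the work, as an engineer would, in place of code of your own. Each camera call takes 0.05 s, during which the arm holds its last target.

## Working session

There is one attempt and no reset: what is moved stays moved. The work goes in short steps, Python scripts to look and compute and a tool call to move; the robot and the scene stay as the last step left them, time stands still between calls to the robot, and variables do not carry over. Pictures are saved under pics/ and viewed, and the job is handed in when it is done.

Besides the shell and the picture viewer there is one more tool, called after "Call:" as name(argument=value, ...) on one line, values as JSON. carry_out: Moves the arm, as the interface text tells. Its arguments: {"type":"object","properties":{"motion":{"type":"array","items":{"type":"array","items":{"type":"number"}}}},"required":["motion"]}

```bash
mkdir -p pics; cat > h.py <<'E'
import numpy as np, cv2
from plant import bot
def cap(n,f=None):
    c=bot.capture(n)
    if f: cv2.imwrite('pics/'+f,c['color'][:,:,::-1])
    return c
def px2w(c,u,v,z=None,d=None):
    K=c['K'];T=np.linalg.inv(c['camera_from_world'])
    r=np.array([(u-K[0,2])/K[0,0],(v-K[1,2])/K[1,1],1.])
    o=T[:3,3];R=T[:3,:3]@r
    if z is not None: s=(z-o[2])/R[2]
    else:
        s=d if d is not None else c['depth'][int(round(v)),int(round(u))]
    return o+s*R
def w2px(c,p):
    q=c['camera_from_world']@np.append(p,1);q=c['K']@q[:3];return q[:2]/q[2]
def fish(c,p):
    q=(c['camera_from_world']@np.append(p,1))[:3];r=np.hypot(q[0],q[1]);th=np.arctan2(r,q[2]);K=c['K']
    return np.array([K[0,2]+K[0,0]*th*q[0]/r,K[1,2]+K[1,1]*th*q[1]/r])
def crop(c,u0,v0,u1,v1,s,f):
    cv2.imwrite('pics/'+f,cv2.resize(c['color'][v0:v1,u0:u1,::-1],None,fx=s,fy=s,interpolation=cv2.INTER_CUBIC))
E
python3 - <<'E'
from h import *
for n in ['scene','top','wrist']:
    c=cap(n,n+'0.png');np.savez(n+'0.npz',**c);print(n,c['K'].tolist(),c['camera_from_world'].round(3).tolist())
print(bot.get_obs())
E
```

```text
scene [[420.4752546390331, 0.0, 319.9580722400557], [0.0, 420.4752546390331, 204.084997108122], [0.0, 0.0, 1.0]] [[0.842, 0.54, 0.004, -511.397], [0.359, -0.555, -0.75, -67.744], [-0.403, 0.633, -0.661, 1321.628], [0.0, 0.0, 0.0, 1.0]]
top [[425.12288308335184, 0.0, 321.91917928018125], [0.0, 425.12288308335184, 203.04864092438268], [0.0, 0.0, 1.0]] [[0.023, -1.0, 0.01, 100.278], [-0.996, -0.024, -0.085, 549.309], [0.085, -0.008, -0.996, 1274.687], [0.0, 0.0, 0.0, 1.0]]
wrist [[309.70691628693146, 0.0, 320.04821155601616], [0.0, 309.70691628693146, 201.15695398707368], [0.0, 0.0, 1.0]] [[0.448, -0.894, -0.001, -524.079], [-0.865, -0.434, 0.25, -30.905], [-0.224, -0.111, -0.968, 389.232], [0.0, 0.0, 0.0, 1.0]]
{'time': 0.15, 'joint_positions': array([-1.25201240e+00,  3.42553296e-01,  1.52480747e+00,  6.97666702e-06,
        1.27540283e+00, -1.45992613e-01]), 'dq': array([-0.00155275, -0.00233032, -0.00421394,  0.00087689,  0.00063069,
        0.00023902]), 'tau': array([ 9.01405338e-05, -4.31471372e+01, -2.44353461e+01,  7.16464338e-02,
        5.37300180e-02, -7.08126618e-05]), 'tool_pos': array([ 235.23382512, -468.96671276,  198.30605554]), 'tcp_rot': array([-3.14043514e+00, -1.76942926e-04,  4.64774401e-01]), 'contact_force': array([-0.53466069,  0.72409457,  0.34650057]), 'moment': array([-0.01900761,  0.01643305, -0.00349409]), 'grip_width': 91.70098125043113}
```

View pics/scene0.png

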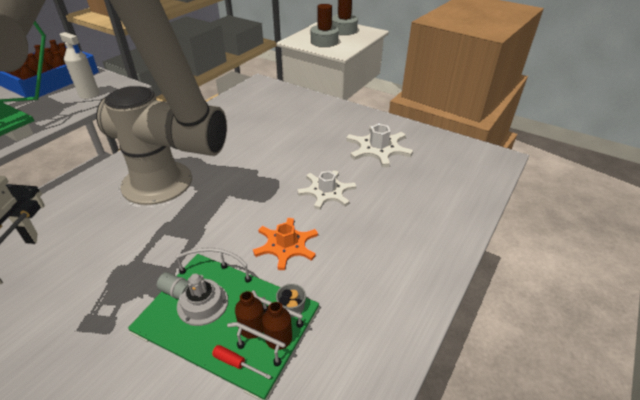

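View pics/top0.png

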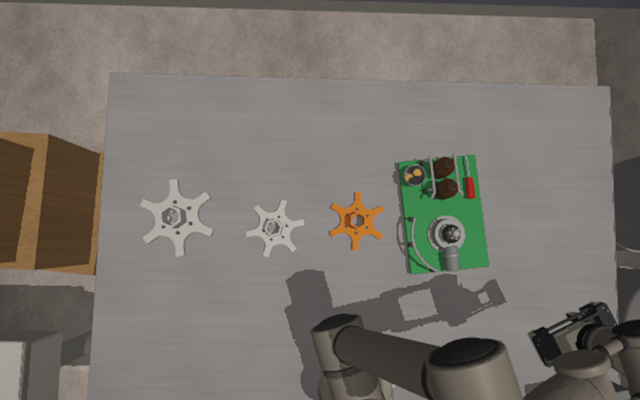

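View pics/wrist0.png

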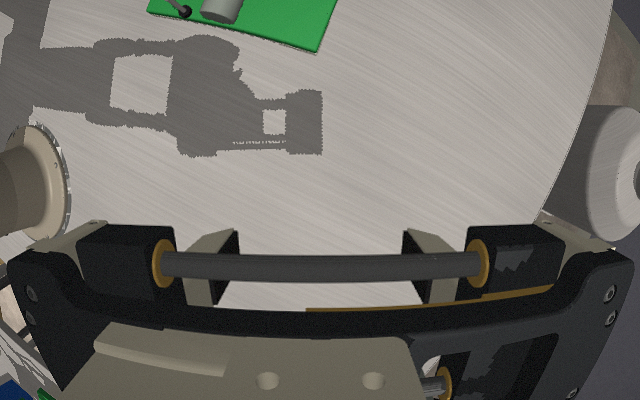

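View crops.

Three star wheels in the top view: a large white one at (174,217), a small white one at (274,228) and an orange one at (357,221). The target is the smaller white one at (274,228). The green unit's shaft is at about (451,233) and its lane points up the image. I'll confirm in enlarged crops.

```bash
python3 - <<'E'
from h import *
c=dict(np.load('top0.npz'));crop(c,234,188,314,268,8,'t_star.png');crop(c,390,145,495,280,5,'t_unit.png')
s=dict(np.load('scene0.npz'));crop(s,280,150,370,220,8,'s_star.png')
crop(s,130,230,330,390,4,'s_unit.png')
for z,a in [((0),(274,228)),(0,(174,217)),(0,(357,221)),(123,(452,233))]: print(px2w(c,*a,z=z))
E
```

```text
[467.94767574 259.06634681   0.        ]
[494.66941174 568.46197373   0.        ]
[495.56537133   3.00438432   0.        ]
[ 462.57913783 -253.16121299  123.        ]
```

View pics/t_star.png

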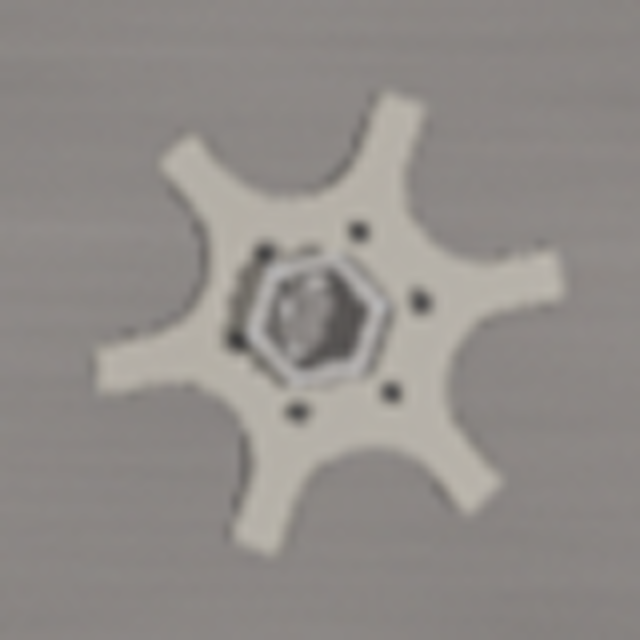

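View pics/t_unit.png

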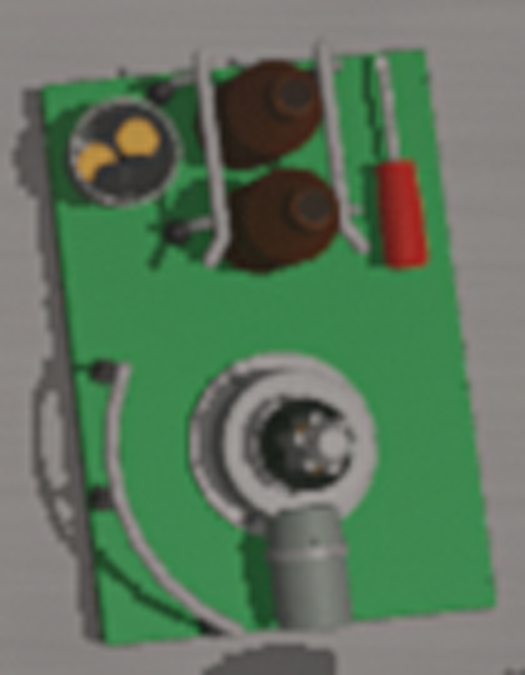

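View pics/s_unit.png

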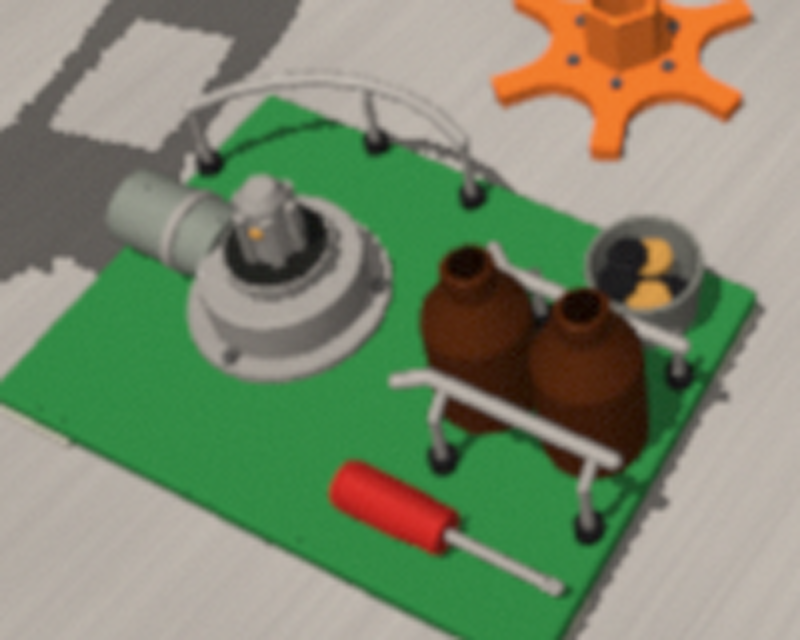

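Confirmed: (274,228) measures about 58 px across, roughly 175 mm, against about 220 mm for the one at (174,217). It is white, so it is the part meant. Next I'll measure the wheel pose and the lane direction.

```bash
python3 - <<'E'
from h import *
c=dict(np.load('top0.npz'))
t=[(402,100),(562,275),(485,495),(258,545),(97,372),(180,150)]
P=np.array([px2w(c,234+(u+.5)/8-.5,188+(v+.5)/8-.5,z=12) for u,v in t])
print(P.round(1)); m=P[:,:2].mean(0);d=P[:,:2]-m
print('wheel',m,np.hypot(*d.T).round(1),(np.degrees(np.arctan2(d[:,1],d[:,0]))%60).round(1))
img=c['color'].astype(int);g=((img[...,1]>img[...,0]+30)&(img[...,1]>img[...,2]+30)).astype(np.uint8);g[:140]=0;g[285:]=0;g[:,:385]=0;g[:,500:]=0
v,u=np.nonzero(g);Q=np.array([px2w(c,a,b,z=25)[:2] for a,b in zip(u,v)],np.float32)
r=cv2.minAreaRect(Q);print(r,cv2.boxPoints(r))
# rails z=84
f=lambda u,v,z:px2w(c,390+(u+.5)/5-.5,145+(v+.5)/5-.5,z=z)
for pts in [((205,55),(220,235)),((325,45),(343,208))]:
    a,b=[f(*p,80) for p in pts];dd=a-b;print(a,b,np.degrees(np.arctan2(dd[1],dd[0])))
print('flange',f(303,443,75),'tip',f(338,441,123))
E
```

```text
[[554.2 230.5  12. ]
 [488.3 167.2  12. ]
 [403.9 194.3  12. ]
 [383.  280.   12. ]
 [447.2 343.6  12. ]
 [532.9 315.   12. ]]
wheel [468.23644642 255.07470926] [89.4 90.2 88.5 88.8 91.  88.1] [44.  42.9 43.4 43.7 43.4 42.8]
((524.3675537109375, -256.153564453125), (343.159423828125, 239.02474975585938), 6.903172016143799) [[ 339.66727 -158.13004]
 [ 368.39606 -395.42203]
 [ 709.0679  -354.1771 ]
 [ 680.33905 -116.8851 ]]
[ 690.1697016  -204.06812099   80.        ] [ 583.41078282 -213.01301097   80.        ] 4.789390926588541
[ 697.93751909 -275.16787113   80.        ] [ 601.11438662 -285.41919506   80.        ] 6.043777823770679
flange [ 462.93594683 -263.04078302   75.        ] tip [ 463.478589   -267.80579335  123.        ]
```

```bash
cat >> h.py <<'E'
from scipy.spatial.transform import Rotation as Ro
def pose():
    o=bot.get_obs();return o['tool_pos'],Ro.from_euler('xyz',o['tcp_rot']).as_matrix(),o
def go(p,yaw=None):
    t,R,o=pose();d=R.T@(np.array(p)-t);y=np.degrees(o['tcp_rot'][2])
    print('at',t.round(1),'yaw',round(y,2),'shift',d.round(1),'spin', None if yaw is None else round(-( (yaw-y+180)%360-180),2), 'F',o['contact_force'].round(1),'w',round(o['grip_width'],1),'t',round(o['time'],2))
E
python3 - <<'E'
from h import *
c=dict(np.load('wrist0.npz'));T=np.linalg.inv(c['camera_from_world']);t,R,o=pose()
print('cam',T[:3,3],'in tool',R.T@(T[:3,3]-t),'axis tool',R.T@T[:3,2],'xax',R.T@T[:3,0])
go([400,-265,330],26.6)
E
```

```text
cam [ 295.38701329 -438.62281186  384.02080039] in tool [  67.40593864   -0.37812424 -185.70250748] axis tool [-2.50493821e-01  6.73270944e-05  9.68118196e-01] xax [-1.13584040e-04  9.99999989e-01 -9.89333680e-05]
at [ 235.2 -469.   198.3] yaw 26.63 shift [ 238.7 -108.6 -131.5] spin 0.03 F [-0.5  0.7  0.3] w 91.7 t 0.15
```

Call:
carry_out(motion=[[0, 45, -16, -5, 0], [0, 90, -32, -5, 0], [0, 135, -48, -5, 0], [0, 180, -64, -5, 0], [0, 228, -80, -5, 0], [0, 228, -80, -5, 0], [0, 228, -80, -5, 0]])

```text
time: 1.02
tool_pos: [402.9, -295.5, 203.2]
tcp_rot: [-3.14, 0.0, 0.465]
contact_force: [-0.2, -0.3, -0.2]
grip_width: 91.7
```

```bash
python3 - <<'E'
from h import *
c=cap('wrist','w1.png');np.savez('w1.npz',**c);go([403,-295,200]);print(fish(c,[463,-265,123]),fish(c,[463,-265,75]))
u,v=fish(c,[463,-265,123]).astype(int)
crop(c,u-60,max(0,v-60),u+60,v+60,6,'w1c.png')
E
```

```text
at [ 402.6 -295.9  203.3] yaw 26.6 shift [ 0.8 -0.6  3.3] spin None F [-0.6 -0.3 -0.7] w 91.7 t 1.07
[320.24712286 122.68133162] [320.2692998  122.66755973]
```

View pics/w1.png

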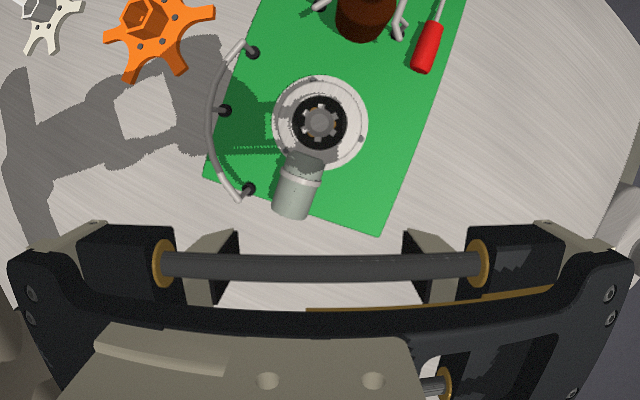

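View pics/w1c.png

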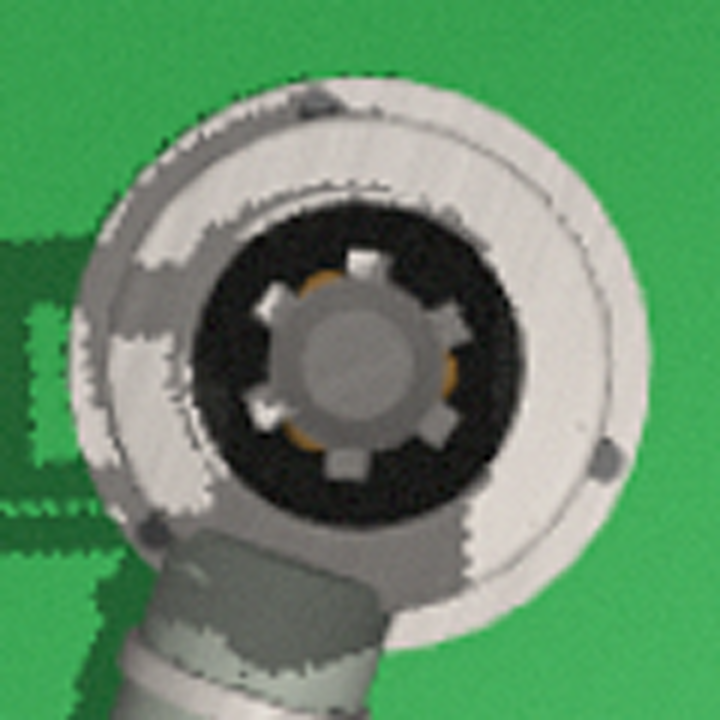

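```bash
cat >> h.py <<'E'
def fpx2w(c,u,v,z):
    K=c['K'];T=np.linalg.inv(c['camera_from_world']);x,y=(u-K[0,2])/K[0,0],(v-K[1,2])/K[1,1];th=np.hypot(x,y)
    R=T[:3,:3]@np.array([np.sin(th)*x/th,np.sin(th)*y/th,np.cos(th)]);o=T[:3,3];return o+(z-o[2])/R[2]*R
E
python3 - <<'E'
from h import *
c=dict(np.load('w1.npz'))
f=lambda u,v,z:fpx2w(c,260+(u+.5)/6-.5,62+(v+.5)/6-.5,z)
print('end',f(359,365,123),'ring',f(359,365,75))
t=np.array([f(u,v,111)[:2] for u,v in [(368,264),(453,324),(438,424),(348,464),(266,412),(273,303)]])
m=t.mean(0);d=t-m;print(m,np.hypot(*d.T).round(1),(np.degrees(np.arctan2(d[:,1],d[:,0]))%60).round(1))
img=c['color'].astype(int);g=((img[...,1]>img[...,0]+40)&(img[...,1]>img[...,2]+40))
# right edge: last green per row
for name,rows,fn in [('right',range(100,230,2),np.max),('left',range(60,110,2),None)]:
  if fn is None:continue
  pts=[]
  for v in rows:
    us=np.nonzero(g[v,:500])[0]
    if len(us):pts.append(fpx2w(c,us.max()+.5,v,25)[:2])
  pts=np.array(pts,np.float32);l=cv2.fitLine(pts,cv2.DIST_HUBER,0,.01,.01).ravel();n=np.array([-l[1],l[0]])
  print(name,np.degrees(np.arctan2(l[1],l[0])),'shaft dist',(np.array([463,-265])-l[2:])@n, 'res',np.std((pts-l[2:])@n))
# bottom edge: max row per column 215..375
pts=[]
for u in list(range(215,268,2))+list(range(320,378,2)):
    vs=np.nonzero(g[:250,u])[0];pts.append(fpx2w(c,u,vs.max()+.5,25)[:2])
pts=np.array(pts,np.float32);l=cv2.fitLine(pts,cv2.DIST_HUBER,0,.01,.01).ravel();n=np.array([-l[1],l[0]])
print('bottom',np.degrees(np.arctan2(l[1],l[0])),'shaft dist',(np.array([463,-265])-l[2:])@n,np.std((pts-l[2:])@n))
print(fpx2w(c,70,4,57))
E
```

```text
end [ 462.88660984 -264.26739405  123.        ] ring [ 462.84368697 -264.1215784    75.        ]
[ 462.79592974 -264.0476227 ] [15.2 15.4 14.8 14.9 15.3 15.6] [20.9 20.3 20.2 21.1 23.8 19.9]
right 6.892919 shaft dist 117.79518009742901 res 0.36562106
bottom -83.3528 shaft dist 108.5124446003033 4.1509852
[484.55507699 141.23656693  57.        ]
```

The teeth sit at about 21° (mod 60), so the gaps are at 51°. The lane is at 6.9° (345 x 240 deck fit) and the shaft at (462.9, -264.2). Next I'll look at the wheel from above.

Call:
carry_out(motion=[[0, 24, -44, 0, -2], [0, 48, -89, 0, -4], [0, 72, -133, 0, -6], [0, 96, -178, 0, -8], [0, 120, -222, 0, -10], [0, 145, -266, 0, -12], [0, 169, -311, 0, -14], [0, 193, -355, 0, -15], [0, 217, -400, 0, -16], [0, 241, -444, 0, -17]])

```text
time: 2.33
tool_pos: [419.8, 209.3, 203.9]
tcp_rot: [-3.141, -0.0, 0.759]
contact_force: [0.2, -0.1, 0.4]
grip_width: 92.0
```

```bash
python3 - <<'E'
from h import *
c=cap('wrist','w2.png');np.savez('w2.npz',**c);go([419,209,200],43.3)
u,v=fish(c,[468,255,30]).astype(int);print(u,v)
crop(c,u-110,max(0,v-110),u+110,v+110,3,'w2c.png')
E
```

```text
at [419.6 214.3 203.8] yaw 43.67 shift [-4.1  3.4  3.8] spin 0.37 F [-1.1  4.2  0.5] w 91.8 t 2.38
320 123
```

View pics/w2c.png

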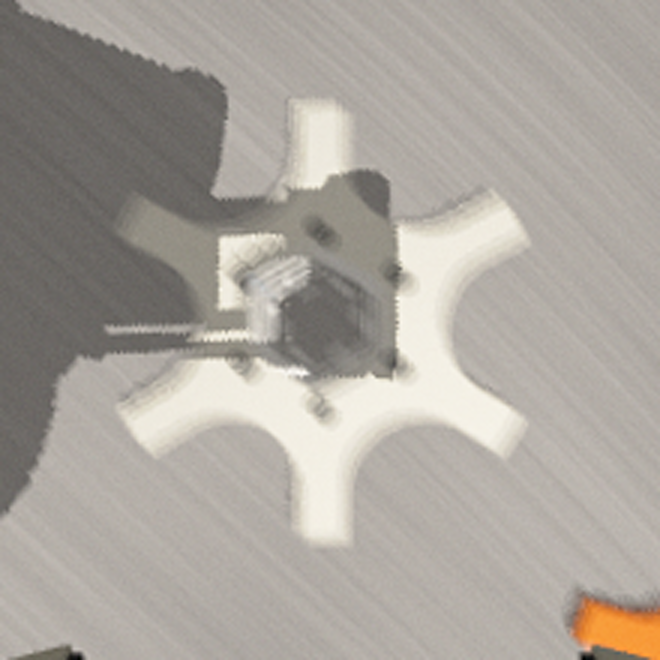

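That picture is motion-blurred because the arm was still settling. I'll retake it.

Call:
carry_out(motion=[[0, 0, 0, 0, 0], [0, 0, 0, 0, 0]])

```text
time: 2.62
tool_pos: [419.9, 213.1, 203.8]
tcp_rot: [-3.138, -0.003, 0.76]
contact_force: [-1.1, 0.4, 0.2]
grip_width: 91.7
```

```bash
python3 - <<'E'
from h import *
c=cap('wrist','w3.png');np.savez('w3.npz',**c);go([419,209,200],43.3)
crop(c,210,13,430,233,3,'w3c.png')
E
```

```text
at [419.9 212.9 203.8] yaw 43.55 shift [-3.4  2.2  3.8] spin 0.25 F [ 0.   0.  -0.7] w 91.8 t 2.67
```

View pics/w3c.png

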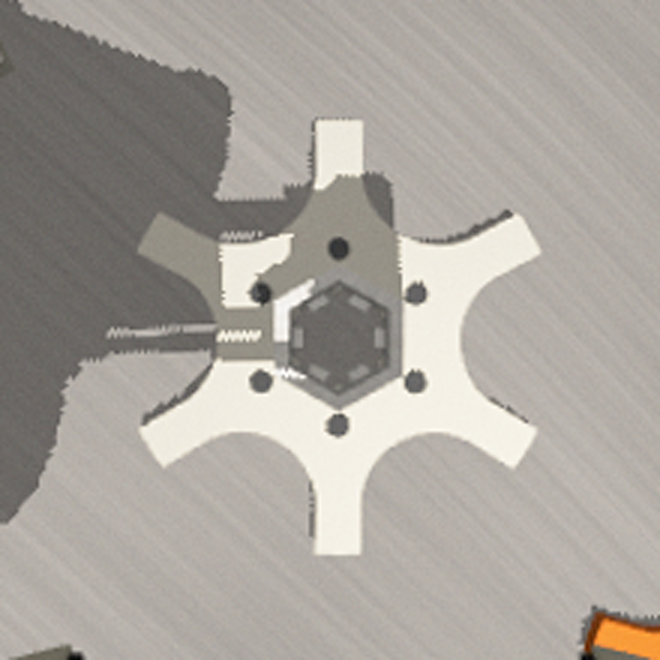

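The wheel is sharp now, with its hub centre at crop (338,337), bolt holes at six places and spoke tips at (340,120) and (338,554).

```bash
python3 - <<'E'
from h import *
c=dict(np.load('w3.npz'))
f=lambda u,v,z:fpx2w(c,210+(u+.5)/3-.5,13+(v+.5)/3-.5,z)
t=np.array([f(u,v,12)[:2] for u,v in [(339,248),(416,294),(415,382),(338,425),(261,381),(261,293)]])
m=t.mean(0);d=t-m;print(m,np.hypot(*d.T).round(1),(np.degrees(np.arctan2(d[:,1],d[:,0]))%60).round(1))
t=np.array([f(u,v,12)[:2] for u,v in [(340,120),(528,231),(526,448),(338,554),(152,448),(150,231)]])
m=t.mean(0);d=t-m;print(m,np.hypot(*d.T).round(1),(np.degrees(np.arctan2(d[:,1],d[:,0]))%60).round(1))
print('hubtop',f(338,337,57))
go([m[0],m[1],100],43.3);go([m[0],m[1],20],43.3)
E
```

```text
[468.64962927 256.52935425] [36.2 35.9 36.  36.  36.1 36. ] [43.2 43.1 43.3 43.4 43.2 43.4]
[468.9141608  256.31513271] [89.6 89.  89.5 90.1 89.5 88.9] [43.4 44.1 43.6 43.3 43.7 43.2]
hubtop [468.52996893 256.87921268  57.        ]
at [419.9 212.9 203.8] yaw 43.55 shift [ 65.2   2.6 104. ] spin 0.25 F [ 0.   0.  -0.7] w 91.8 t 2.67
at [419.9 212.9 203.8] yaw 43.55 shift [ 65.    2.9 184. ] spin 0.25 F [ 0.   0.  -0.7] w 91.8 t 2.67
```

Call:
carry_out(motion=[[0, 35, 1, 40, 0], [0, 65, 3, 80, 0], [0, 65, 3, 100, 0], [0, 65, 3, 115, 0], [0, 65, 3, 115, 0]])

```text
time: 3.3
tool_pos: [468.7, 254.8, 88.4]
tcp_rot: [-3.138, -0.001, 0.759]
contact_force: [-0.1, -0.5, 0.0]
grip_width: 91.6
```

```bash
python3 - <<'E'
from h import *
go([468.7,256.6,20],43.35)
c=cap('wrist','w4.png')
E
```

```text
at [468.7 254.8  88.4] yaw 43.46 shift [ 1.1 -1.  68.4] spin 0.11 F [-0.1 -0.5  0. ] w 91.6 t 3.3
```

View pics/w4.png

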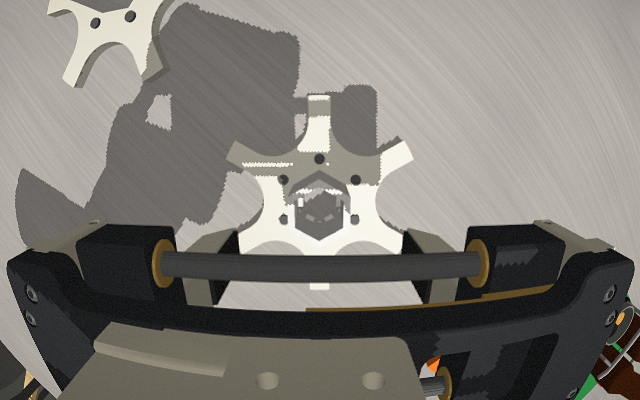

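The hub sits centred between the fingers, at pixel (319,208). I'll go down to TCP z of about 20 and close.

Call:
carry_out(motion=[[0, 1, -1, 30, 0], [0, 1, -1, 55, 0], [0, 1, -1, 68, 0], [0, 1, -1, 68, 0], [0.5, 1, -1, 68, 0], [1, 1, -1, 68, 0], [1, 1, -1, 68, 0], [1, 1, -1, 68, 0], [1, 1, -1, 68, 0]])

```text
time: 4.47
tool_pos: [469.3, 257.0, 21.5]
tcp_rot: [-3.139, -0.003, 0.759]
contact_force: [-0.4, 0.1, -0.6]
grip_width: 46.4
```

```bash
python3 - <<'E'
from h import *
go([468.7,256.6,170],43.35);print(bot.get_obs()['moment'])
E
```

```text
at [469.3 257.   21.5] yaw 43.48 shift [  -0.3   -0.6 -148.5] spin 0.13 F [-0.4  0.1 -0.6] w 46.4 t 4.47
[-0.03102015  0.0189127  -0.01359549]
```

Call:
carry_out(motion=[[1, 0, 0, -15, 0], [1, 0, 0, -50, 0], [1, 0, 0, -100, 0], [1, 0, 0, -150, 0], [1, 0, 0, -165, 0], [1, 0, 0, -165, 0], [1, 0, 0, -165, 0]])

```text
time: 5.35
tool_pos: [468.1, 255.8, 184.2]
tcp_rot: [-3.137, 0.001, 0.759]
contact_force: [0.5, 0.4, -4.7]
grip_width: 45.3
```

```bash
python3 - <<'E'
from h import *
go([462.9,-264.2,185],27)
c=cap('scene','s5.png')
E
```

```text
at [468.1 255.8 184.2] yaw 43.48 shift [-361.5  373.8   -2.1] spin 16.48 F [ 0.5  0.4 -4.7] w 45.3 t 5.35
```

View pics/s5.png

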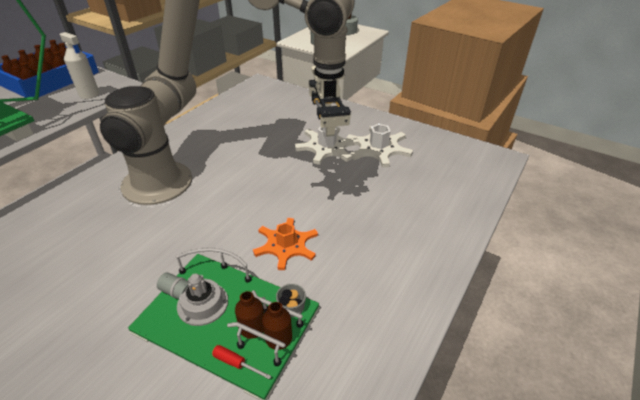

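The wheel is lifted, weighing about 0.48 kg. Carrying it over the shaft.

Call:
carry_out(motion=[[1, -18, 18, 0, 0], [1, -54, 56, 0, 2], [1, -95, 98, 0, 4], [1, -137, 142, 0, 6], [1, -180, 186, 0, 8], [1, -223, 230, 0, 10], [1, -266, 275, 0, 12], [1, -305, 315, 0, 14], [1, -340, 351, 0, 15], [1, -361, 374, 0, 16]])

```text
time: 6.65
tool_pos: [462.4, -266.1, 180.9]
tcp_rot: [-3.135, 0.004, 0.477]
contact_force: [0.9, 1.1, -4.9]
grip_width: 45.6
```

Call:
carry_out(motion=[[1, 0, 0, 0, 0], [1, 0, 0, 0, 0]])

```text
time: 6.9
tool_pos: [461.7, -265.2, 179.3]
tcp_rot: [-3.131, 0.005, 0.477]
contact_force: [-0.4, 0.7, -4.1]
grip_width: 45.7
```

```bash
python3 - <<'E'
from h import *
go([462.9,-264.2,160],27)
c=cap('wrist','w6.png');np.savez('w6.npz',**c)
c=cap('scene','s6.png');crop(c,130,190,330,390,4,'s6c.png');np.savez('s6.npz',**c)
E
```

```text
at [ 461.7 -265.2  179.3] yaw 27.31 shift [ 1.7 -0.2 19.3] spin 0.31 F [-0.4  0.7 -4.1] w 45.7 t 6.9
```

View pics/w6.png

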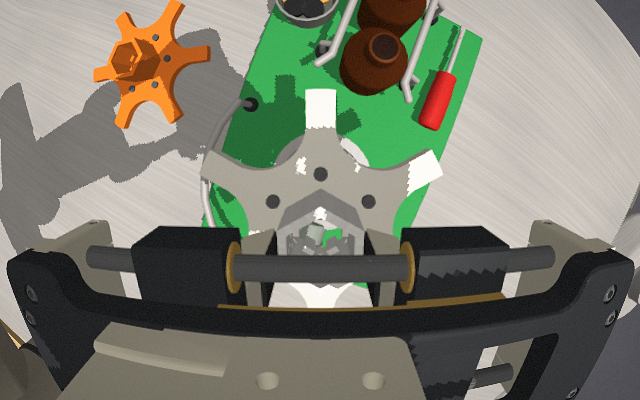

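View pics/s6c.png

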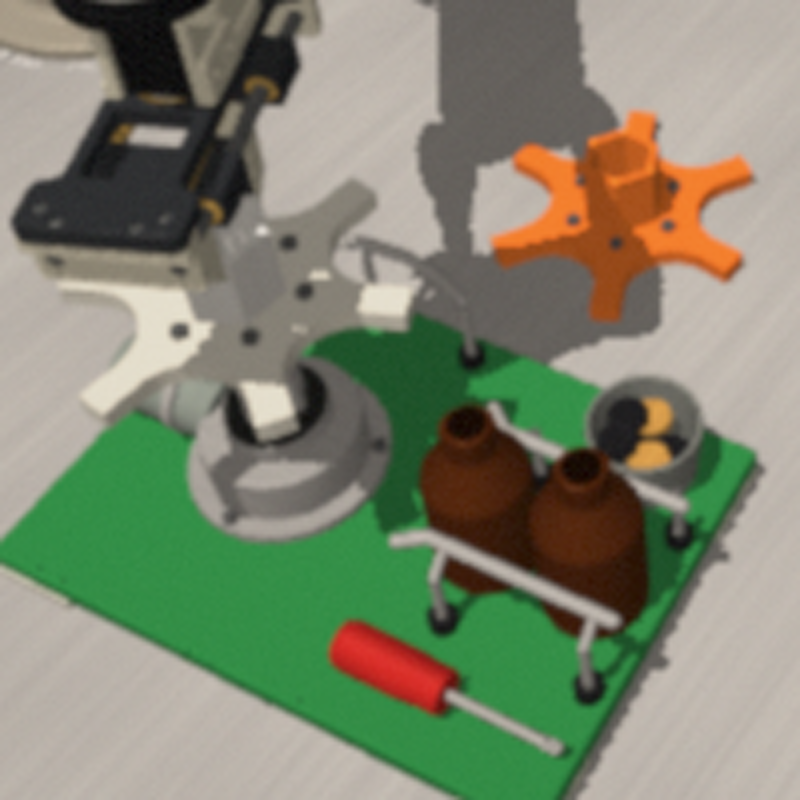

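```bash
python3 - <<'E'
from h import *
c=dict(np.load('w6.npz'))
z=179.3-21.5+12
h=[fpx2w(c,u,v,z)[:2] for u,v in [(321,174),(273,201),(368,201),(320.5,89)]]
a=np.array([461.7,-265.2])
for p in h: d=p-a;print(p.round(1),np.hypot(*d).round(1),np.degrees(np.arctan2(d[1],d[0])).round(1))
mid=(h[1]+h[2])/2;print('centre by holes (36mm)',h[0]-(h[0]-mid)*2)
go([462.9,-264.2,161],27)
E
```

```text
[ 492.7 -249.5] 34.7 26.9
[ 462.3 -229.7] 35.5 89.0
[ 491. -285.] 35.4 -34.0
[ 540.4 -224.5] 88.6 27.4
centre by holes (36mm) [ 460.68495796 -265.19459737]
at [ 462.3 -264.9  180.3] yaw 27.39 shift [ 1.  -0.1 19.3] spin 0.39 F [-0.3 -0.3 -4.4] w 45.4 t 7.0
```

Call:
carry_out(motion=[[1, 1, 0, 12, 0], [1, 1, 0, 24, 0], [1, 1, 0, 34, 0], [1, 1, 0, 40, 0], [1, 1, 0, 40, 0]])

```text
time: 7.62
tool_pos: [462.6, -264.0, 139.7]
tcp_rot: [-3.132, 0.005, 0.478]
contact_force: [-0.1, -0.2, -4.8]
grip_width: 45.8
```

```bash
python3 - <<'E'
from h import *
go([462.9,-264.2,132.5],21)
E
```

```text
at [ 462.6 -264.   139.7] yaw 27.38 shift [0.2 0.4 7.2] spin 6.38 F [-0.1 -0.2 -4.8] w 45.8 t 7.62
```

Call:
carry_out(motion=[[1, 0, 0, 2, 0], [1, 0, 0, 4, 0], [1, 0, 0, 6, 0], [1, 0, 0, 7, 0], [1, 0, 0, 7, 0]])

```text
time: 8.25
tool_pos: [462.7, -264.0, 132.7]
tcp_rot: [-3.132, 0.005, 0.478]
contact_force: [0.9, 0.2, -5.5]
grip_width: 45.4
```

Call:
carry_out(motion=[[1, 0, 0, 0.5, 0], [1, 0, 0, 1, 0], [1, 0, 0, 1, 0]])

```text
time: 8.62
tool_pos: [462.8, -264.1, 132.1]
tcp_rot: [-3.133, 0.005, 0.478]
contact_force: [0.1, 0.4, 0.5]
grip_width: 45.6
```

Resting on the spline with about 5 N. Now I'll rock towards the gap angle (about +6° of spin) under light pressure.

Call:
carry_out(motion=[[1, 0, 0, 0.7, 1.5], [1, 0, 0, 0.7, 3], [1, 0, 0, 0.7, 4.5], [1, 0, 0, 1, 6], [1, 0, 0, 1, 6], [1, 0, 0, 1, 6]])

```text
time: 9.38
tool_pos: [462.7, -264.0, 130.7]
tcp_rot: [-3.133, 0.006, 0.373]
contact_force: [0.2, -0.0, -5.1]
grip_width: 45.7
```

```bash
python3 - <<'E'
from h import *
go([462.9,-264.2,132.5],21);print(bot.get_obs()['moment'])
E
```

```text
at [ 462.7 -264.   130.7] yaw 21.39 shift [ 0.1  0.3 -1.8] spin 0.39 F [ 0.2 -0.  -5.1] w 45.7 t 9.38
[ 0.05486161 -0.23783674 -0.04605857]
```

The wheel dropped 1.4 mm and the contact force vanished, so the teeth have entered the gaps. Lowering on, gently.

Call:
carry_out(motion=[[1, 0, 0, 1, 0], [1, 0, 0, 2, 0], [1, 0, 0, 3, 0], [1, 0, 0, 4, 0], [1, 0, 0, 4, 0]])

```text
time: 10.0
tool_pos: [462.7, -264.0, 126.7]
tcp_rot: [-3.133, 0.006, 0.373]
contact_force: [1.3, 0.6, -5.8]
grip_width: 45.5
```

```bash
python3 - <<'E'
from h import *
go([462.9,-264.2,97],21);print(bot.get_obs()['moment'])
E
```

```text
at [ 462.7 -264.   126.7] yaw 21.39 shift [ 0.3  0.5 29.7] spin 0.39 F [ 1.3  0.6 -5.8] w 45.5 t 10.0
[ 0.02542337 -0.32339841 -0.05782054]
```

Call:
carry_out(motion=[[1, 0, 0, 1, 0], [1, 0, 0, 2, 0], [1, 0, 0, 3, 0], [1, 0, 0, 3.5, 0], [1, 0, 0, 4, 0], [1, 0, 0, 4, 0]])

```text
time: 10.75
tool_pos: [462.8, -264.0, 122.9]
tcp_rot: [-3.133, 0.005, 0.373]
contact_force: [1.1, 0.5, -1.5]
grip_width: 45.5
```

Call:
carry_out(motion=[[1, 0, 0, 1, 0], [1, 0, 0, 2, 0], [1, 0, 0, 3, 0], [1, 0, 0, 4, 0], [1, 0, 0, 5, 0], [1, 0, 0, 5, 0]])

```text
time: 11.5
tool_pos: [462.7, -264.0, 117.3]
tcp_rot: [-3.133, 0.006, 0.373]
contact_force: [2.8, -1.0, -5.0]
grip_width: 45.8
```

Call:
carry_out(motion=[[1, 0, 0, 2, 0], [1, 0, 0, 4, 0], [1, 0, 0, 6, 0], [1, 0, 0, 8, 0], [1, 0, 0, 10, 0], [1, 0, 0, 12, 0], [1, 0, 0, 14, 0], [1, 0, 0, 16, 0], [1, 0, 0, 17, 0], [1, 0, 0, 17, 0]])

```text
time: 12.75
tool_pos: [462.4, -263.8, 99.8]
tcp_rot: [-3.132, 0.006, 0.373]
contact_force: [3.8, -0.4, -7.9]
grip_width: 45.7
```

```bash
python3 - <<'E'
from h import *
go([462.9,-264.2,96.5],21);print(bot.get_obs()['moment'])
E
```

```text
at [ 462.4 -263.8   99.8] yaw 21.39 shift [0.3 0.6 3.3] spin 0.39 F [ 3.8 -0.4 -7.9] w 45.7 t 12.75
[-0.25736955 -0.84244444 -0.04151074]
```

Call:
carry_out(motion=[[1, 0.2, 0.3, 1, 0], [1, 0.2, 0.3, 2, 0], [1, 0.2, 0.3, 3, 0], [1, 0.2, 0.3, 3, 0]])

```text
time: 13.25
tool_pos: [462.6, -263.9, 96.7]
tcp_rot: [-3.132, 0.006, 0.373]
contact_force: [2.8, 0.1, -5.2]
grip_width: 45.5
```

```bash
python3 - <<'E'
from h import *
go([462.9,-264.2,96.5],21);print(bot.get_obs()['moment'])
c=cap('scene','s7.png');crop(c,130,190,330,390,4,'s7c.png')
E
```

```text
at [ 462.6 -263.9   96.7] yaw 21.39 shift [0.2 0.4 0.2] spin 0.39 F [ 2.8  0.1 -5.2] w 45.5 t 13.25
[ 0.03051466 -0.59645238 -0.05761618]
```

View pics/s7c.png

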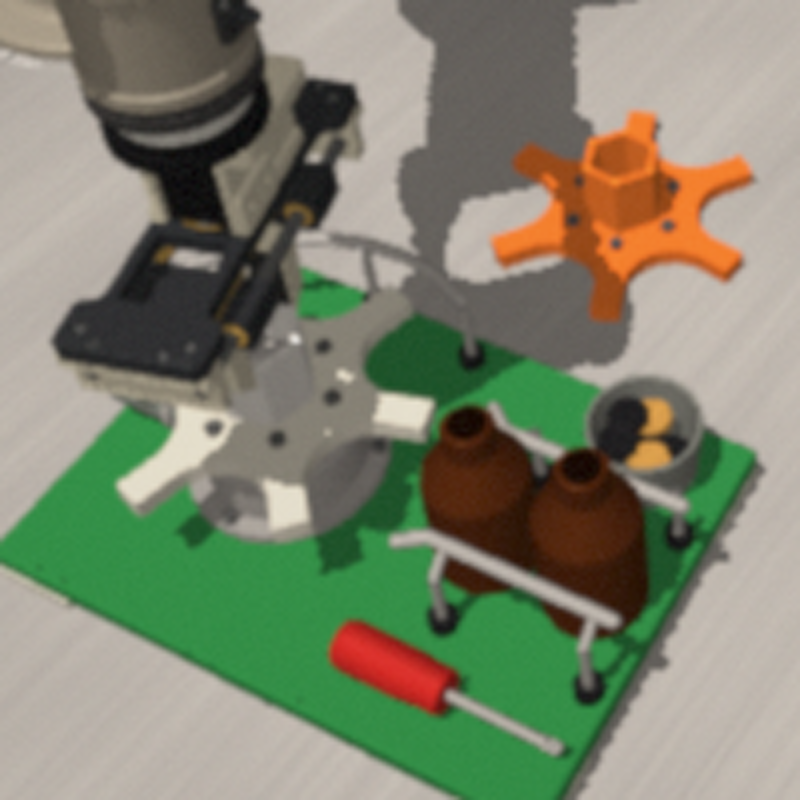

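Call:
carry_out(motion=[[1, 0.2, 0.3, 0.5, 0], [1, 0.2, 0.3, 1, 0], [1, 0.2, 0.3, 1, 0]])

```text
time: 13.68
tool_pos: [462.8, -264.0, 96.1]
tcp_rot: [-3.132, 0.006, 0.373]
contact_force: [0.3, 2.6, 2.2]
grip_width: 45.4
```

Call:
carry_out(motion=[[1, 0, 0, 0.5, 0], [1, 0, 0, 1, 0], [1, 0, 0, 1, 0]])

```text
time: 14.05
tool_pos: [462.9, -264.0, 96.0]
tcp_rot: [-3.133, 0.006, 0.373]
contact_force: [-0.1, 3.7, 7.5]
grip_width: 45.3
```

Seated: the TCP stopped at 96.0, which puts the underside at about 74.6, and the force rose to +12 N net. Now turning towards the lane (yaw 21.4 to 36.9), keeping light pressure.

Call:
carry_out(motion=[[1, 0, 0, 0.2, -2], [1, 0, 0, 0.2, -4], [1, 0, 0, 0.2, -6], [1, 0, 0, 0.2, -8], [1, 0, 0, 0.2, -10], [1, 0, 0, 0.2, -12], [1, 0, 0, 0.2, -14], [1, 0, 0, 0.2, -15.5], [1, 0, 0, 0.2, -15.5], [1, 0, 0, 0.2, -15.5]])

```text
time: 15.3
tool_pos: [463.2, -263.8, 96.0]
tcp_rot: [-3.132, 0.002, 0.645]
contact_force: [2.6, 4.0, 5.5]
grip_width: 45.7
```

```bash
python3 - <<'E'
from h import *
go([462.9,-264.2,96],36.9);print(bot.get_obs()['moment'])
c=cap('wrist','w8.png');np.savez('w8.npz',**c);crop(c,190,60,450,240,3,'w8c.png')
E
```

```text
at [ 463.2 -263.8   96. ] yaw 36.95 shift [-0.5  0.1  0. ] spin 0.05 F [2.6 4.  5.5] w 45.7 t 15.3
[ 0.66594068 -0.45330099 -0.2849808 ]
```

View pics/w8c.png

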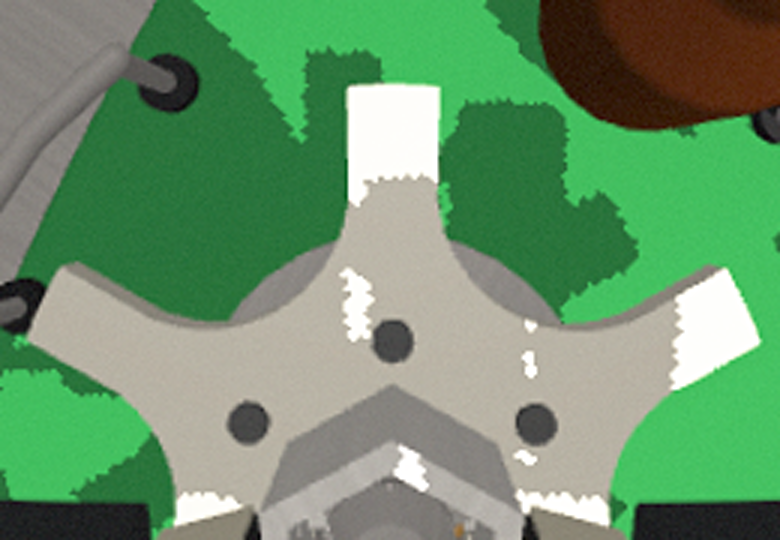

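```bash
python3 - <<'E'
from h import *
c=dict(np.load('w8.npz'))
f=lambda u,v,z:fpx2w(c,190+(u+.5)/3-.5,60+(v+.5)/3-.5,z)[:2]
a=np.array([462.9,-264])
for p in [(393,341),(248,423),(536,424),(393,88),(743,306),(48,302)]:
    d=f(*p,87)-a;print(np.hypot(*d).round(1),np.degrees(np.arctan2(d[1],d[0])).round(2))
d=f(536,424,87)-f(248,423,87);print('line',np.degrees(np.arctan2(d[1],d[0]))+90)
E
```

```text
35.7 36.76
36.2 97.69
35.9 -23.69
89.1 36.88
89.2 -23.05
88.6 96.25
line 36.8838892036249
```

Call:
carry_out(motion=[[0.8, 0, 0, 0, 0], [0.3, 0, 0, 0, 0], [0, 0, 0, 0, 0], [0, 0, 0, 0, 0], [0, 0, 0, 0, 0], [0, 0, 0, 0, 0], [0, 0, 0, 0, 0]])

```text
time: 16.23
tool_pos: [463.2, -263.8, 96.0]
tcp_rot: [-3.132, 0.003, 0.645]
contact_force: [0.3, -0.1, 0.3]
grip_width: 91.6
```

Call:
carry_out(motion=[[0, 0, 0, -15, 0], [0, 0, 0, -35, 0], [0, 0, 0, -60, 0], [0, 0, 0, -100, 0], [0, -40, 0, -115, 0], [0, -67, 0, -115, 0], [0, -67, 0, -115, 0], [0, -67, 0, -115, 0]])

```text
time: 17.23
tool_pos: [411.0, -304.6, 211.8]
tcp_rot: [-3.132, 0.002, 0.645]
contact_force: [0.9, 0.5, 0.5]
grip_width: 92.0
```

```bash
python3 - <<'E'
from h import *
go([400,-300,200])
c=cap('wrist','w9.png');np.savez('w9.npz',**c);crop(c,210,13,430,213,3.5,'w9c.png')
c=cap('scene','s9.png');crop(c,130,230,330,390,4,'s9c.png')
E
```

```text
at [ 411.  -304.6  211.8] yaw 36.95 shift [ -6.  -10.2  11.9] spin None F [0.9 0.5 0.5] w 92.0 t 17.23
```

View pics/w9c.png

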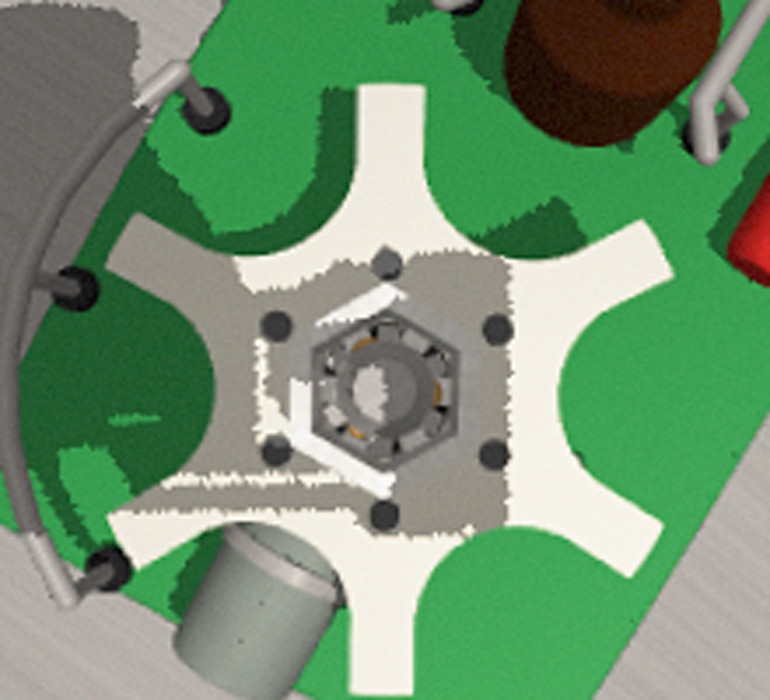

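View pics/s9c.png

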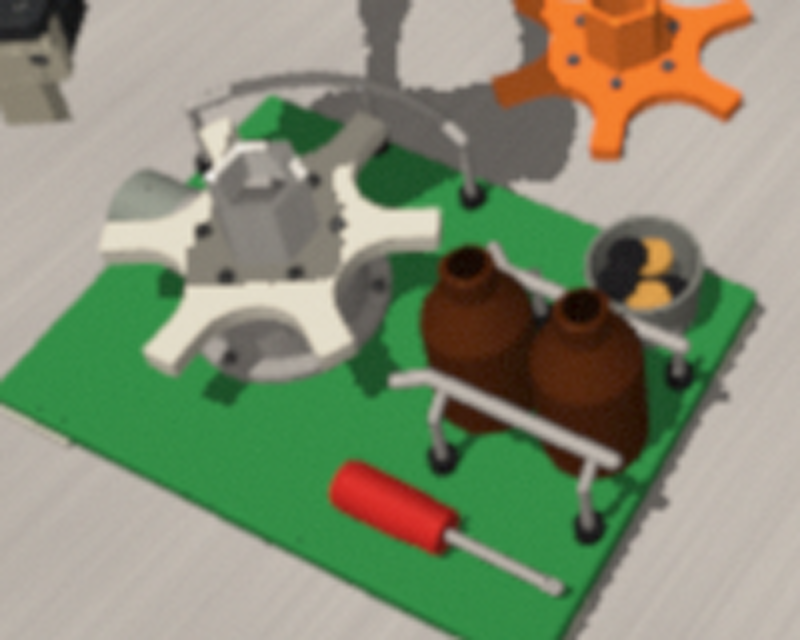

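The fingers are clear. The wheel sits flat with the three brass balls showing above its teeth, and nothing else has moved. Now checking angle and height numerically.

```bash
python3 - <<'E'
from h import *
c=dict(np.load('w9.npz'))
f=lambda u,v,z:fpx2w(c,210+(u+.5)/3.5-.5,13+(v+.5)/3.5-.5,z)[:2]
H=[(387,264),(498,329),(494,455),(384,516),(276,453),(276,326)]
T=[(391,87),(658,250),(646,552),(382,693),(121,542),(122,240)]
for L in (H,T):
    t=np.array([f(*p,87) for p in L]);m=t.mean(0);d=t-m;a=np.degrees(np.arctan2(d[:,1],d[:,0]))%60
    print(m.round(1),np.hypot(*d.T).round(1),a.round(1),a.mean().round(2),'pocket',a.mean()-30)
# height by depth
To=np.linalg.inv(c['camera_from_world']);K=c['K']
def zat(u,v):
    u=int(210+u/3.5);v=int(13+v/3.5);x,y=(u-K[0,2])/K[0,0],(v-K[1,2])/K[1,1];th=np.hypot(x,y);r=np.array([np.tan(th)*x/th,np.tan(th)*y/th,1])*c['depth'][v,u];return (To[:3,:3]@r+To[:3,3])[2]
print([round(zat(*p),1) for p in [(390,150),(390,220),(540,330),(620,270),(540,450),(610,540),(382,620),(200,510),(240,350),(170,270)]])
# bottle 1 direction from shaft via first wrist picture not needed; deck edge angle in this view
img=c['color'].astype(int);g=((img[...,1]>img[...,0]+40)&(img[...,1]>img[...,2]+40));pts=[]
for v in range(40,235,2):
    us=np.nonzero(g[v,:560])[0]
    if len(us):pts.append(fpx2w(c,us.max()+.5,v,25)[:2])
l=cv2.fitLine(np.array(pts,np.float32),cv2.DIST_HUBER,0,.01,.01).ravel();print('deck edge',np.degrees(np.arctan2(l[1],l[0])))
E
python3 - <<'E'
import sys;sys.path.insert(0,'.')
from h import *
c=cap('top','/t9.png');crop(c,390,145,495,280,5,'t9c.png')
c=cap('wrist','w9.png')
E
```

```text
[ 462.8 -263.8] [36.2 36.4 36.  36.3 36.2 36.3] [36.4 36.2 36.1 36.1 36.6 36. ] 36.23 pocket 6.231859211365986
[ 462.7 -264. ] [89.2 89.  89.1 89.1 89.4 88.9] [36.1 35.8 36.  36.1 35.7 35.8] 35.91 pocket 5.911765977542565
[np.float64(84.8), np.float64(86.5), np.float64(86.5), np.float64(86.6), np.float64(87.1), np.float64(85.3), np.float64(87.2), np.float64(86.1), np.float64(86.8), np.float64(86.8)]
deck edge 6.9938293
```

View pics/w9.png

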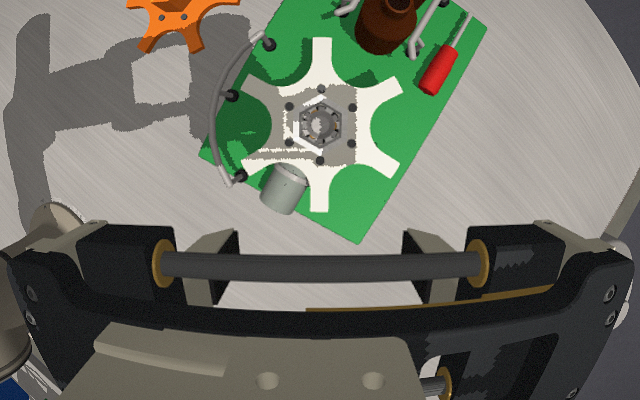

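```bash
python3 - <<'E'
from h import *
print(bot.close_job())
E
```

```text
the job is handed in; nothing more can be done
None
```

The white star wheel is on the splined shaft, hub up and fully home, with one pocket in line with the bottle lane to within about 1°. I've handed the job in, and the gripper is clear of everything.

- **Picking it out:** I took the smaller of the two white wheels, about 180 mm across. The larger white one and the orange one were left alone.
- **Fitting:** I rested it on the spline at about 5 N and rocked it 6° until it dropped in and the contact force vanished. I then pressed it past the balls at about 3–4 N when read. The last push onto the flange was about 12 N net; forces were read only between moves.
- **Seating:** the wheel's plate measures about 86.5 mm above the bench; fully home is 87 mm. Three brass balls show above the wheel's teeth, and the wheel is centred on the shaft within about 0.5 mm.
- **Lane alignment:** I turned the wheel and shaft together by 15.5°. On letting go it sprang back slightly, so the pocket now points at 5.9–6.2°. The lane is at 6.9–7.0°, so the pocket is 0.7–1.1° off (1–1.5 mm at its centre). I left it because that is well within the spline's 3° play.
- **Everything else:** the bottles, screwdriver and cap tub look unmoved in the last pictures.

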